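# Clear a carving panel and hold it in the cam clamp

### The job

Pick up the scraper block by its upright rib and use it, not the fingers, to sweep all four wood chips off the panel lying in the jig, then stand the scraper back on the bench clear of the jig. Then take the cam lever by its upright handle, turn it to the cam's highest lift, where it points straight away from the panel over the brass stud and the cam presses the panel against the sprung strip of the fence, and finish still holding the handle there, because the lever springs back if let go. Keep the panel flat in the jig and leave the tin, the tape measure and the sanding block where they are.

Things in the scene. Friction and masses are not known exactly. Their poses are not given: they have to be found in the camera images.
- jig: fixed clamping jig: plywood base board 140 x 184 x 14 mm on the bench. Origin on the bench, under the middle of the panel's bed; z up. In its frame a 10 mm high fence with a sprung backing strip is on the panel's -y side, 10 mm high end stops at x = +-58 mm, the cam on the +y side
- panel: plain light wooden carving panel, 110 (x) x 80 (y) x 22 mm, lying loose in the jig, its axes along the jig's; origin at the centre of its underside, 14 mm above the bench, so its top is 36 mm above the bench and stands 10 mm or more proud of the things round it, but for the cam lever's bar and handle
- chip_1: loose chip of wood lying on the panel at the start, about 20 x 13 x 7 mm, origin in the middle of its underside
- chip_2: loose chip of wood lying on the panel at the start, about 17 x 13 x 7 mm, origin in the middle of its underside
- chip_3: loose chip of wood lying on the panel at the start, about 22 x 13 x 7 mm, origin in the middle of its underside
- chip_4: loose chip of wood lying on the panel at the start, about 18 x 13 x 7 mm, origin in the middle of its underside
- scraper: scraper block of dark wood standing on the bench to the right: foot 34 (x) x 90 (y) x 24 mm, its rubber sole 30 mm wide in x; above the foot an upright grip rib 22 (x) x 56 (y) mm from z = 24 to z = 82 mm. Origin at the centre of the underside, z up. Grip the rib across its 22 mm; 150 g
- cam_lever (a joint): angle of the cam lever, rad: 0 at its rest stop (near end of the jig), growing clockwise seen from above; highest lift at 1.45, where the lever points straight away from the panel (jig +y) over the brass stud; past that the lift falls, to the stop at 2.1. A spring drives the lever back to 0 when let go: 2 N at the handle at rest, 4 to 5 N near the highest lift
- cam_pivot (a point): axis of the cam lever (vertical), 73 mm to jig +y of the jig's origin, 45 mm above the bench
- handle_grip (a point): point to grip on the lever's upright handle, on its axis, 78 mm above the bench, 80 mm from the pivot; it moves with the lever
- lever_handle: the upright round wooden handle at the end of the lever, 20 mm diameter, from 41 to 101 mm above the bench, free to revolve on its own spindle; origin at the centre of its lower end
- index_stud (a point): top of the small brass stud on the jig's tongue, 127 mm to jig +y of the jig's origin, 18 mm above the bench: the lever covers it at the highest lift
- backing_strip: black sprung rubber strip, 100 mm long, in front of the fence on jig -y: the cam (a steel eccentric disc, 30 mm radius, 10 mm off centre) pushes the panel's edge directly, some 6 mm sideways, against it; about 6 N at the highest lift. Origin at the jig's origin at rest
- wax_tin: bystander: round tin 84 mm across, 32 mm high, origin under its centre
- tape_measure: bystander: tape measure 71 x 86 x 64 mm, origin under its centre
- sanding_block: bystander: cork sanding block 123 x 86 x 31 mm, origin under its centre

How it is judged:
On the way, in this order (a step that is already met when the one before it is completed fails the run):
1. the scraper block, held in the fingers, works on the panel (contact force between the fingers and scraper above 1 N and x of scraper in the frame of panel between -0.075 and 0.075 m and y of scraper in the frame of panel between -0.06 and 0.06 m and z of scraper in the frame of panel below 0.032 m), for 0.1 s.
2. all four chips are off the top of the panel (z of each of chip_1, chip_2, chip_3, chip_4 in the frame of panel below 0.018 m), for 0.2 s.
3. the scraper stands released on the bench, clear of the jig (height (world z) of scraper below 0.03 m and linear speed of scraper below 0.03 m/s and horizontal distance between scraper and panel above 0.11 m and contact force between scraper and panel below 0.1 N and contact force between the fingers and scraper below 0.1 N), for 0.2 s.
At the end, for the whole second after the job is handed in: fingers hold the lever handle (over 1 N), lever still within 0.25 rad of the highest lift (1.45 rad); panel pressed on the backing strip with over 2.5 N; all chips off the panel top; scraper upright, released, at rest on the bench, over 110 mm from the panel centre (all of step 2 and all of step 3 and value of joint cam_lever between 1.2 and 1.7 rad and velocity of joint cam_lever between -0.15 and 0.15 rad/s and contact force between the fingers and lever_handle above 1 N and contact force between backing_strip and panel above 2.5 N and angle between scraper's own z axis and vertical below 0.2 rad); the arm keeps its last pose, push and grip.
It fails at once if the fingers touch a chip (contact force between the fingers and chip_1 above 0.3 N or contact force between the fingers and chip_2 above 0.3 N or contact force between the fingers and chip_3 above 0.3 N or contact force between the fingers and chip_4 above 0.3 N).
It fails at once if the panel is tipped or pushed out of the jig (angle between panel's own z axis and vertical above 0.15 rad or distance of panel from where it was at the start of the episode above 0.02 m).
It fails at once if the tin, the tape measure or the sanding block is shifted by more than 30 mm (distance of any of wax_tin, tape_measure, sanding_block from where it was at the start of the episode above 0.03 m).
It also fails if it takes over 72 s, if anything falls off the work surface, if the arm or the gripper's body presses on something with over 40 N, if the wrist force passes 120 N, or if a joint passes its speed limit or range.

### The arm

A 6-joint arm with a two-finger parallel gripper is mounted at the origin on a cart in front of the work surface, level with it; the furniture and walls round the work are solid. World frame = base frame: x ahead of the robot, y to its left, z up, the work surface at z = 0. Lengths are in m, angles in rad, forces in N, time in s.
With the tool pointing down it reaches from about 0.275 to 0.875 m from the base axis. Payload 12.5 kg.
Tool frame: the origin (TCP) lies on the centre line of the jaws, within the pads' length; the fingertips stand r.finger_overhang ahead of it and the grasp point (between the pads) lies 3 mm ahead of it (r.finger_overhang is the distance from the TCP to the fingertips, in m); z points along the fingers, y is the direction in which the jaws open and shut (so a half turn about z gives the same grasp; the last joint's range is limited). The gripper opens to 85 mm and grips with 20 to 120 N. Pads are 22 mm wide; open, the fingers measure 114 mm over their backs; the gripper's body (76 mm by 85 mm) begins 54 mm behind the grasp point. The pads swing forward as they close: fully open they stand 13 mm farther back than shut.
Start: joints at [1.202, 0.351, 1.652, -0, 1.139, -0.085], TCP at [0.154, 0.528, 0.253] pointing down, gripper open.
Joint ranges: [-2.75, 2.75], [-0.79, 2.1], [0.01, 2.65], [-1.57, 4.71], [0.07, 3.14], [-2.87, 2.87]. Speed limits (rad/s): [2.22, 2.22, 2.79, 3.14, 3.14, 3.14].

### API

Orientations are given as a unit quaternion [x, y, z, w].
In Python, from cell import r, optics gives the robot as it stands. The module is installed in compiled form; this text tells all that it offers. Calls block until the motion is done:
- r.move_to(position, orientation): joint-space move of the TCP to a pose.
- r.move_linear(position, rot=None, vel=0.15): straight line of the TCP; rot=None keeps the orientation; vel is the mean speed in m/s.
- r.set_joints(angles): joint-space move.
- r.set_gripper(opening, squeeze=None): opening from 0.0 (shut) to 1.0 (fully open); squeeze is the grip in N (None keeps the last); returns when the fingers have stopped.
- r.sleep(seconds).
- r.inverse_kinematics(position, orientation): joint angles nearest the present ones, or None.
- optics.get_image(name): name is "scene" or "top" or "wrist"; returns a dict with "pixels" (384x512x3 uint8, red, green, blue), "depth" (384x512 float32, m along the optical axis (not along the pixel's ray), 0 where there is no reading), "fx", "fy", "cx", "cy" (pixels), "D" ([k1, k2, p1, p2, k3] as OpenCV has them; the pictures are not rectified), "camera_from_world" (4x4, takes a point from world to camera coordinates); the wrist camera has in their place "mount" (4x4, takes a point from camera to tool coordinates, whose origin is the TCP and whose axes are the flange's). Camera axes: x right, y down, z forward; pixel columns grow to the right and rows downward; lengths in m; the calibration is good to about 2 mm. A picture is of the moment at which its call begins: read the wrist's pose just before it.
A pose or a line that the arm cannot do raises r.PlanningError and nothing moves.
- r.hand_in(): hands the job in, once; it reports no verdict.
Readings, each from a call of its own:
- r.current_t(): time.
- r.current_q(): joint angles.
- r.current_qvel(): joint speeds.
- r.current_effort(): joint torques, N m.
- r.current_tool_pos(): TCP position.
- r.current_ee_rot(): TCP orientation.
- r.current_contact_force(): force on the tool from outside, world axes, zero at the start.
- r.current_torque(): the same for the moment, N m.
- r.current_opening(): opening from 0.0 (shut) to 1.0 (fully open).
Only numpy, scipy, OpenCV 4.12 (cv2) and the standard library are available. Lean on these libraries where they do the work, as an engineer would, in place of code of your own. Each camera call takes 0.05 s, during which the arm holds its last target.

## Working session

There is one attempt and no reset: what is moved stays moved. The work goes in short steps, each a Python script; the robot and the scene stay as the last script left them, time stands still between calls to the robot, and variables do not carry over. Pictures are saved under pics/ and viewed, and the job is handed in when it is done.

```bash
ls; mkdir -p pics
python3 - <<'E'
from cell import r, optics
import cv2, numpy as np, pickle
for n in ("scene","top","wrist"):
    p=r.current_tool_pos();q=r.current_ee_rot()
    im=optics.get_image(n)
    pickle.dump((p,q,im),open(f"pics/{n}0.pkl","wb"))
    cv2.imwrite(f"pics/{n}0.png",im["pixels"][:,:,::-1])
    print(n,im["fx"],im["cx"],im["cy"],im["D"]); print(np.round(im.get("camera_from_world",im.get("mount")),3))
print(p,q,r.finger_overhang,r.current_t())
E
```

```text
pics
scene 371.84855364243407 260.73226482221224 195.5984360955193 [-0.0203216  0.         0.         0.         0.       ]
[[ 0.901 -0.434  0.013 -0.522]
 [-0.188 -0.418 -0.889  0.121]
 [ 0.391  0.798 -0.458  1.299]
 [ 0.     0.     0.     1.   ]]
top 354.9986648743783 255.0490509474269 195.40324433306324 [-0.09991506  0.          0.          0.          0.        ]
[[ 0.01  -1.    -0.004 -0.126]
 [-0.983 -0.009 -0.185  0.536]
 [ 0.185  0.006 -0.983  1.111]
 [ 0.     0.     0.     1.   ]]
wrist 331.29797304692704 259.2900963531721 196.24135659054417 [-0.06524096  0.          0.          0.          0.        ]
[[-0.001 -0.966 -0.26   0.066]
 [ 1.    -0.001 -0.001  0.   ]
 [ 0.001 -0.26   0.966 -0.12 ]
 [ 0.     0.     0.     1.   ]]
[0.15388384 0.52773355 0.25280631] [ 1.41430960e-01  9.89947973e-01 -5.28814091e-04 -1.22429646e-04] 0.022 0.15
```

View pics/top0.png

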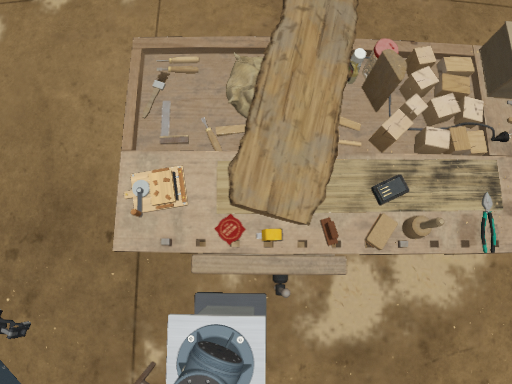

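View pics/scene0.png

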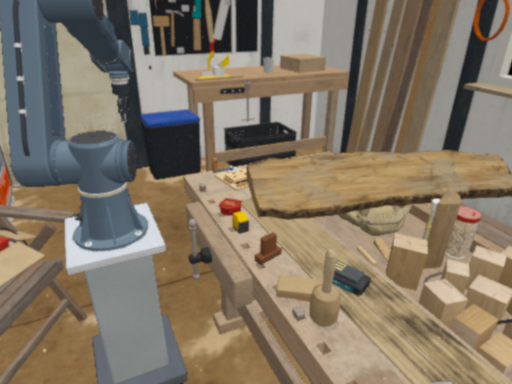

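View pics/wrist0.png

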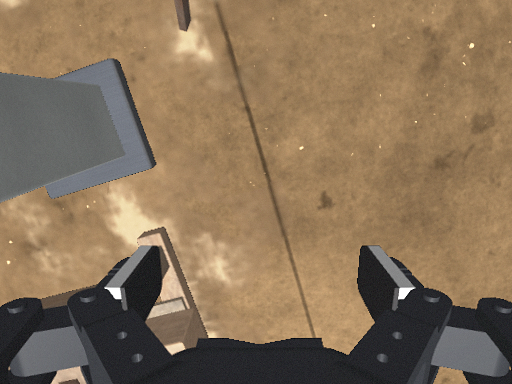

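The top view shows the jig at about (160,190) with its lever pointing toward the robot, to (136,211). The scraper is at (331,232), the tin at (230,229), the tape at (272,235) and the cork block at (381,231). A large slab hangs over the middle. I'll zoom in and check heights.

```bash
cat > h.py <<'E'
import numpy as np, cv2, pickle
from scipy.spatial.transform import Rotation as R
def cam(im,p=None,q=None):
    """world_from_camera"""
    if "camera_from_world" in im: return np.linalg.inv(im["camera_from_world"])
    T=np.eye(4);T[:3,:3]=R.from_quat(q).as_matrix();T[:3,3]=p
    return T@im["mount"]
def K(im): return np.array([[im["fx"],0,im["cx"]],[0,im["fy"],im["cy"]],[0,0,1.]])
def rays(im,uv):
    u=cv2.undistortPoints(np.array(uv,float).reshape(-1,1,2),K(im),np.array(im["D"])).reshape(-1,2)
    return np.c_[u,np.ones(len(u))]
def onplane(im,W,uv,z):
    d=rays(im,uv)@W[:3,:3].T; o=W[:3,3]
    return o+d*((z-o[2])/d[:,2])[:,None]
def cloud(im,W):
    h,w=im["depth"].shape
    v,u=np.mgrid[:h,:w]
    d=rays(im,np.c_[u.ravel(),v.ravel()])*im["depth"].ravel()[:,None]
    return (d@W[:3,:3].T+W[:3,3]).reshape(h,w,3)
def proj(im,W,P):
    C=np.linalg.inv(W)
    return cv2.projectPoints(np.array(P,float).reshape(-1,1,3),cv2.Rodrigues(C[:3,:3])[0],C[:3,3],K(im),np.array(im["D"]))[0].reshape(-1,2)
def down(yaw):
    """tool down, jaw (tool y) along world dir angle yaw"""
    y=np.array([np.cos(yaw),np.sin(yaw),0]);z=np.array([0,0,-1.]);x=np.cross(y,z)
    return R.from_matrix(np.c_[x,y,z]).as_quat()
E
python3 - <<'E'
from h import *
p,q,im=pickle.load(open("pics/top0.pkl","rb")); W=cam(im); c=cloud(im,W)
def crop(n,x0,y0,x1,y1,s): cv2.imwrite(n,cv2.resize(im["pixels"][y0:y1,x0:x1,::-1],None,fx=s,fy=s,interpolation=cv2.INTER_CUBIC))
crop("pics/tj.png",115,155,215,230,8); crop("pics/ts.png",205,205,405,255,4)
for n,uv in dict(bench=(190,225),jig=(150,170),panel=(170,190),cam=(141,188),handle=(136,211),scr=(331,228),tin=(230,229),tape=(272,235),cork=(381,231),slab=(290,100),slabe=(240,190),slab2=(300,210)).items(): print(n,np.round(c[uv[1],uv[0]],3))
E
```

```text
bench [0.443 0.098 0.   ]
jig [0.633 0.247 0.004]
panel [0.555 0.163 0.038]
cam [0.56  0.259 0.048]
handle [0.475 0.254 0.096]
scr [ 0.43  -0.361  0.08 ]
tin [ 0.428 -0.04   0.035]
tape [ 0.408 -0.176  0.065]
cork [ 0.426 -0.539  0.028]
slab [ 0.814 -0.226  0.177]
slabe [ 0.527 -0.078  0.187]
slab2 [ 0.479 -0.257  0.13 ]
```

View pics/tj.png

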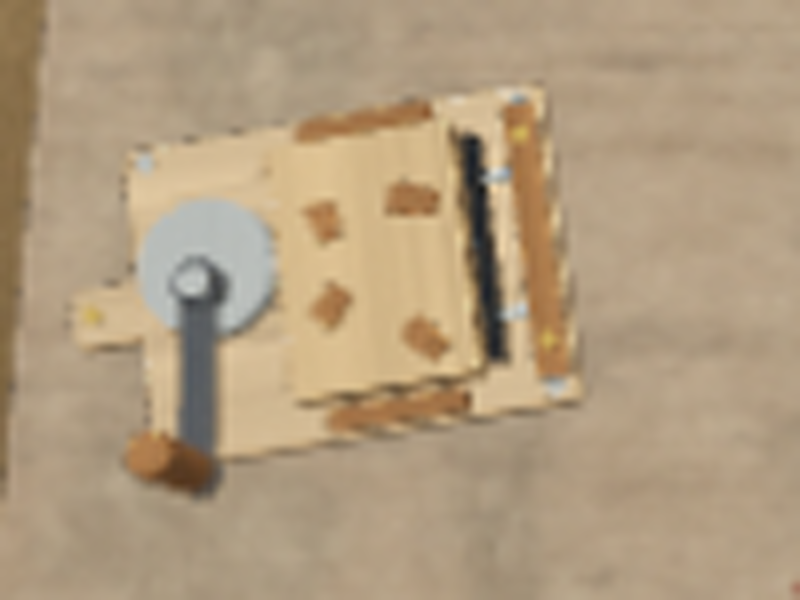

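View pics/ts.png

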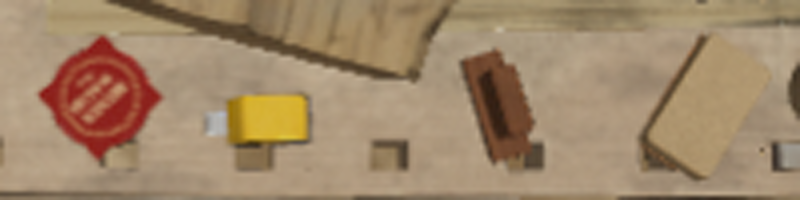

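Run:
```python
from h import *
from cell import r,optics
p,q,im=pickle.load(open("pics/top0.pkl","rb")); W=cam(im)
print(onplane(im,W,[(126.5,194.4)],.018),onplane(im,W,[(139.4,189.75)],.05))
def snap(name):
    p=r.current_tool_pos();q=r.current_ee_rot();im=optics.get_image("wrist")
    pickle.dump((p,q,im),open(f"pics/{name}.pkl","wb")); cv2.imwrite(f"pics/{name}.png",im["pixels"][:,:,::-1]); print(p)
r.move_to([0.50,0.19,0.27],down(np.pi/2)); snap("wj")
print(r.current_t(),r.current_q())
r.move_to([0.40,-0.345,0.27],down(np.pi/2-0.3)); snap("ws")
print(r.current_t(),r.current_q())
```

```text
[[0.54295517 0.31826213 0.018     ]] [[0.5530491  0.26331381 0.05      ]]
[0.49971304 0.19066518 0.26997893]
1.9667 [ 2.77525591e-01  3.06081071e-01  1.67127102e+00  1.24813850e-04
  1.16437746e+00 -1.29425562e+00]
[ 0.40047219 -0.34441838  0.27001317]
3.9833 [-7.98390676e-01  2.93728454e-01  1.68809649e+00  1.29870410e-04
  1.15981671e+00 -2.07042683e+00]
```

View pics/wj.png

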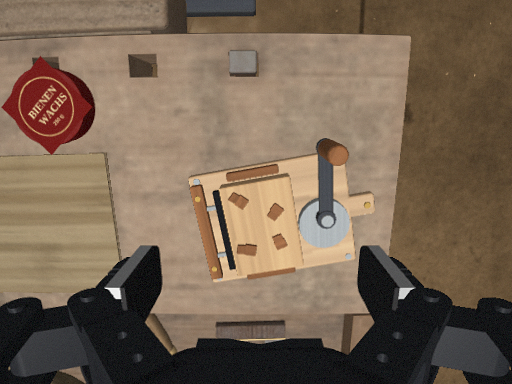

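View pics/ws.png

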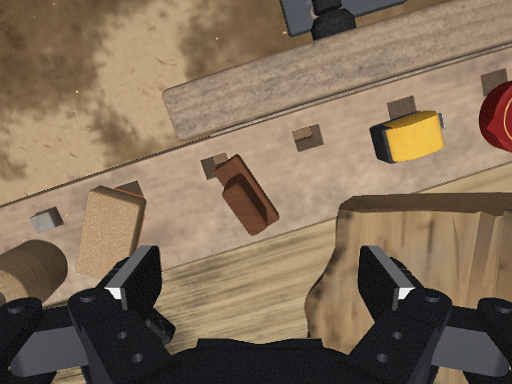

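```bash
cat > m.py <<'E'
from h import *
p,q,im=pickle.load(open("pics/wj.pkl","rb")); W=cam(im,p,q); c=cloud(im,W)
sub=np.zeros(c.shape[:2],bool); sub[140:300,170:390]=1
m=((c[:,:,2]>.032)&(c[:,:,2]<.041)&sub).astype(np.uint8)
n,l,s,_=cv2.connectedComponentsWithStats(m); 
for i in range(1,n):
    if s[i,4]>100:
        P=c[l==i][:,:2]; rc=cv2.minAreaRect((P*1e3).astype(np.float32)); print("comp",s[i],np.round(rc[0],1),np.round(rc[1],1),rc[2], np.median(c[l==i][:,2]))
print("stud",onplane(im,W,[(367,205)],.018),"pivot",onplane(im,W,[(327,220)],.05),c[220,327],"bar",onplane(im,W,[(325,160)],.045),"handletop",onplane(im,W,[(336,152)],.101),c[152,336])
print("panelcorners",np.round(onplane(im,W,[(220,186),(288,174),(302,265),(235,275)],.036),4))
hsv=cv2.cvtColor(im["pixels"],cv2.COLOR_RGB2HSV); 
for uv in [(238,200),(275,212),(247,250),(280,242),(260,230),(270,200)]: print(uv,hsv[uv[1],uv[0]],np.round(c[uv[1],uv[0]],3))
p,q,im=pickle.load(open("pics/ws.pkl","rb")); W=cam(im,p,q); c=cloud(im,W)
sub=np.zeros(c.shape[:2],bool); sub[140:245,205:290]=1
for lo,hi in((.015,.03),(.07,.09)):
    m=((c[:,:,2]>lo)&(c[:,:,2]<hi)&sub)
    P=c[m][:,:2]; rc=cv2.minAreaRect((P*1e3).astype(np.float32)); print("scr",m.sum(),np.round(rc[0],1),np.round(rc[1],1),rc[2],np.median(c[m][:,2]))
E
python3 m.py
```

```text
comp [316 140  19  83 776] [512.8 262.7] [92.4 19.8] 2.6470441818237305 0.03974355967262788
comp [ 219  176   85  100 6043] [566.7 193.8] [109.5  80.2] 10.350481986999512 0.03525995003767357
stud [[0.54445174 0.31740455 0.018     ]] pivot [[0.55187021 0.26402881 0.05      ]] [0.55304624 0.26476002 0.04661235] bar [[0.48709384 0.25952648 0.045     ]] handletop [[0.47137765 0.2576859  0.101     ]] [0.47144605 0.25780825 0.10047266]
panelcorners [[0.5172 0.1474 0.036 ]
 [0.5039 0.2217 0.036 ]
 [0.6126 0.2407 0.036 ]
 [0.6256 0.1616 0.036 ]]
(238, 200) [ 12 142 171] [0.532 0.167 0.04 ]
(275, 212) [ 13 140 164] [0.546 0.208 0.041]
(247, 250) [ 12 137 151] [0.592 0.176 0.04 ]
(280, 242) [ 12 140 175] [0.582 0.214 0.04 ]
(260, 230) [ 16  95 212] [0.569 0.191 0.035]
(270, 200) [ 18  93 227] [0.533 0.202 0.036]
scr 994 [ 426.9 -367.8] [89.9 34.3] 16.33142852783203 0.022941658833184553
scr 1234 [ 427.  -367.7] [56.2 22.2] 16.018844604492188 0.08062052203043832
```

Everything checks out against the given sizes. The panel is 109.5 x 80.2 mm at (0.5667, 0.1938), yaw 10.35°. The scraper foot is 90 x 34 mm at (0.427, -0.368), long axis at 16.2°. The pivot and stud agree with the jig frame to about 2 mm. Next I'll check clearance to the slab, then grasp the scraper.

Run:
```python
from h import *
from cell import r,optics
p,q,im=pickle.load(open("pics/top0.pkl","rb")); c=cloud(im,cam(im))
P=c.reshape(-1,3); s=P[(P[:,2]>.1)&(P[:,0]>.35)&(P[:,0]<.95)&(abs(P[:,1])<.45)]
print("slab max z",s[:,2].max(), "min dist to scraper",np.sort(np.hypot(s[:,0]-.427,s[:,1]+.3677))[:3])
S=[.427,-.3677]; o=down(np.radians(106.2))
r.move_to(S+[.20],o); print(r.current_q())
r.move_linear(S+[.058],vel=.1)
r.set_gripper(0,60)
print(r.current_opening(),r.current_tool_pos(),r.current_t(),r.current_contact_force())
r.move_linear(S+[.10],vel=.1)
im=optics.get_image("scene");cv2.imwrite("pics/s1.png",cv2.resize(im["pixels"][150:330,170:420,::-1],None,fx=3,fy=3))
p=r.current_tool_pos();q=r.current_ee_rot();im=optics.get_image("wrist");cv2.imwrite("pics/w1.png",im["pixels"][:,:,::-1])
print(r.current_opening(),r.current_contact_force())
```

```text
slab max z 0.20624406776995563 min dist to scraper [0.08237803 0.0824664  0.08289497]
[-7.92808536e-01  4.34624961e-01  1.66909124e+00  2.25575604e-06
  1.03787283e+00 -2.64411210e+00]
0.248953525666693 [ 0.42712867 -0.3678603   0.0581985 ] 6.7583 [-0.0690205  -0.8917748   1.67397082]
0.24847774571868447 [-3.52836501e-01 -3.10895029e-04 -1.06698790e+00]
```

View pics/s1.png

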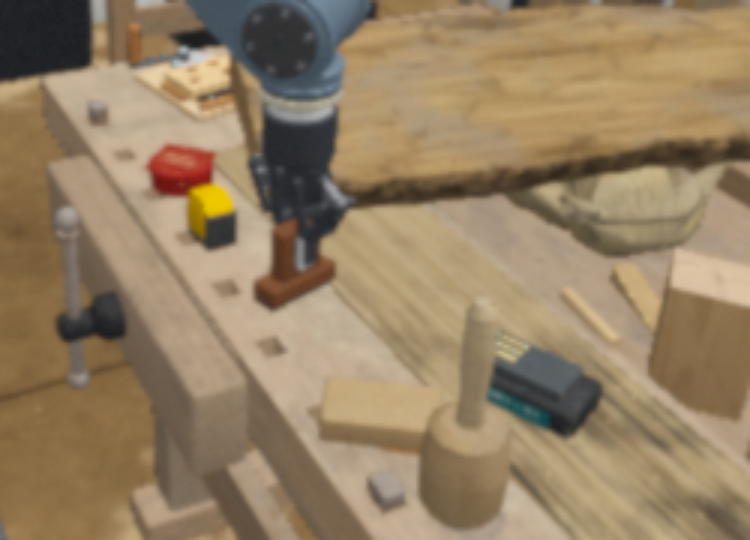

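View pics/w1.png

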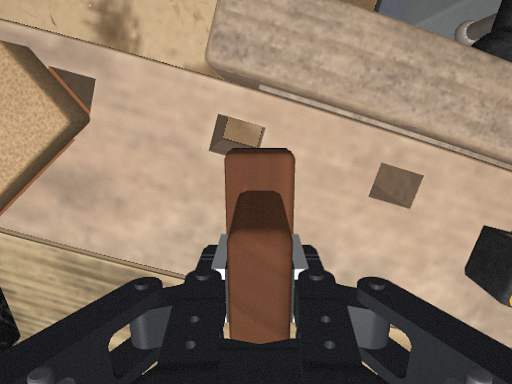

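The scraper is held square and lifted: in the wrist view the rib runs (230–292, 190–340) between the pads, with the foot at (258,165). Next comes the chip extents and the sweep.

Run:
```python
from h import *
from cell import r,optics
th=np.radians(10.35);C=np.array([.5667,.1938]);A=np.array([[np.cos(th),-np.sin(th)],[np.sin(th),np.cos(th)]])
p,q,im=pickle.load(open("pics/wj.pkl","rb")); c=cloud(im,cam(im,p,q))
P=(c[...,:2]-C)@A
hsv=cv2.cvtColor(im["pixels"],cv2.COLOR_RGB2HSV)
m=((hsv[...,1]>115)&(hsv[...,2]>100)&(abs(P[...,0])<.053)&(abs(P[...,1])<.038)&(c[...,2]>.03)).astype(np.uint8)
n,l,s,_=cv2.connectedComponentsWithStats(m)
mx=0
for i in range(1,n):
    if s[i,4]>20: a=P[l==i];print(s[i,4],a.min(0),a.max(0)); mx=max(mx,a[:,0].max())
print(mx)
pt=lambda x,y:list(C+A@np.array([x,y]))
r.move_linear([.427,-.3677,.36],vel=.25)
o=down(th)
x0=max(.056,mx+.017+.005); print("x0",x0)
r.move_to(pt(x0,0)+[.30],o); print(r.current_t(),r.current_q())
r.move_linear(pt(x0,0)+[.12],vel=.15)
p=r.current_tool_pos();q=r.current_ee_rot();im=optics.get_image("wrist");cv2.imwrite("pics/w2.png",im["pixels"][:,:,::-1])
pickle.dump((p,q,im),open("pics/w2.pkl","wb"))
print(r.current_opening(),p,r.current_t())
```

```text
192 [-0.04892346 -0.03067255] [-0.02833138 -0.00928782]
165 [-0.02748145  0.00829645] [-0.00968217  0.02688799]
148 [0.00822577 0.00922755] [0.02654377 0.0237333 ]
175 [ 0.01359269 -0.03319405] [ 0.02897367 -0.0106203 ]
0.028973666011624953
x0 0.056
10.925 [ 2.44841695e-01  5.06800638e-01  1.29986152e+00 -1.27688900e-04
  1.33493022e+00  6.44950253e-02]
0.24976677658848506 [0.6222896  0.20398999 0.12100951] 12.325
```

View pics/w2.png

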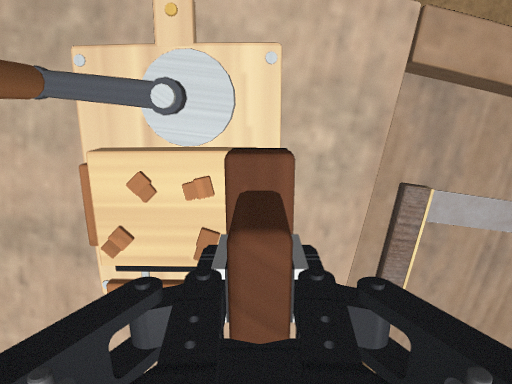

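The scraper is aligned over the panel's +x edge and all four chips, at (140,186), (198,187), (118,241) and (207,243), lie to its left. Descending and sweeping toward -x.

Run:
```python
from h import *
from cell import r,optics
th=np.radians(10.35);C=np.array([.5667,.1938]);A=np.array([[np.cos(th),-np.sin(th)],[np.sin(th),np.cos(th)]])
pt=lambda x,y:list(C+A@np.array([x,y]))
r.move_linear(pt(.056,0)+[.0955],vel=.06); r.sleep(.2); print(r.current_contact_force(),r.current_tool_pos())
for x in(.03,0,-.03,-.05,-.066,-.078):
    r.move_linear(pt(x,0)+[.0955],vel=.06); print(x,np.round(r.current_contact_force(),2))
def sn(n):
    p=r.current_tool_pos();q=r.current_ee_rot();im=optics.get_image("wrist");cv2.imwrite(f"pics/{n}.png",im["pixels"][:,:,::-1])
sn("w3")
r.move_linear(pt(-.078,0)+[.16],vel=.15)
r.move_linear(pt(.0,-.0)+[.24],vel=.2)
sn("w4")
im=optics.get_image("top");cv2.imwrite("pics/t4.png",cv2.resize(im["pixels"][150:240,110:220,::-1],None,fx=6,fy=6))
print(r.current_opening(),r.current_t())
```

```text
[ 0.31292367  0.17361072 -1.53324795] [0.62173536 0.20381765 0.09534251]
0.03 [ 0.11  0.18 -1.11]
0 [-0.4  -0.58 -1.2 ]
-0.03 [-0.4  -0.41 -1.22]
-0.05 [ 0.94  0.04 -0.98]
-0.066 [ 0.08 -0.57 -1.71]
-0.078 [ 0.54  0.5  -1.32]
0.24868666628123362 17.6583
```

View pics/w3.png

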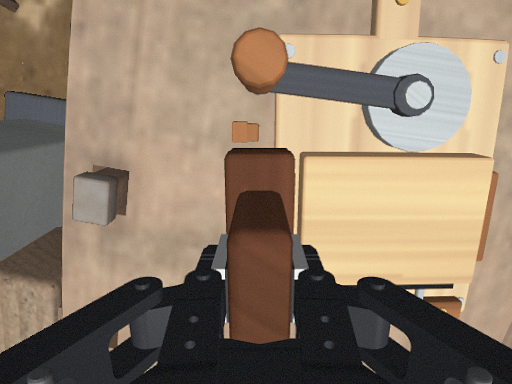

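View pics/w4.png

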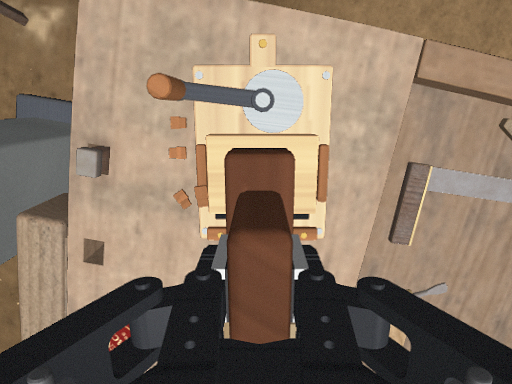

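Three chips lie on the bench at (178,122), (178,152) and (182,199). The fourth, at (202,195), is on or beside the end stop, so I'll check its height.

Run:
```python
from h import *
from cell import r,optics
th=np.radians(10.35);C=np.array([.5667,.1938]);A=np.array([[np.cos(th),-np.sin(th)],[np.sin(th),np.cos(th)]])
pt=lambda x,y:list(C+A@np.array([x,y]))
r.move_linear(pt(0.06,0)+[.24],vel=.2)
p=r.current_tool_pos();q=r.current_ee_rot();im=optics.get_image("wrist")
W=cam(im,p,q);c=cloud(im,W)
u,v=proj(im,W,[pt(-.06,-.03)+[.03]])[0].astype(int);print(u,v)
P=(c[...,:2]-C)@A
S=im["pixels"][v-50:v+50,u-60:u+60,::-1];cv2.imwrite("pics/w5.png",cv2.resize(S,None,fx=6,fy=6,interpolation=cv2.INTER_CUBIC))
for y in np.arange(-.05,.01,.005):
    print(round(y,3),[ (lambda z: round(float(np.median(z))*1e3) if len(z) else None)(c[(abs(P[...,0]-x)<.0015)&(abs(P[...,1]-y)<.0025)][:,2]) for x in np.arange(-.085,-.04,.003)])
```

```text
145 202
-0.05 [0, -1, 0, 0, -1, 12, 12, 13, 13, 13, 13, 14, 25, 24, 24, 24]
-0.045 [0, -1, -1, 0, -1, None, 13, 13, 14, 14, None, None, 24, 24, 25, 24]
-0.04 [7, 6, 1, None, None, 10, 13, 13, 14, None, None, 35, 35, 35, 35, 35]
-0.035 [5, 5, 0, None, None, None, 30, 31, 31, 30, 31, 35, 35, 35, 35, 35]
-0.03 [4, 0, 0, None, None, None, 30, 30, 30, 30, 32, 35, 36, 35, 35, 35]
-0.025 [1, -1, None, None, None, None, 28, 29, 29, 28, 29, 36, 35, 35, 35, 35]
-0.02 [0, 0, 0, 1, None, 28, 28, 28, 28, 28, 34, 35, 35, 35, 35, 35]
-0.015 [-1, 0, -1, 0, None, 28, 28, 28, 28, 28, 33, 36, 36, 36, 35, 35]
-0.01 [-1, 0, -1, -1, None, None, 23, 24, 23, 24, 34, 35, 35, 36, 35, 36]
-0.005 [-1, 0, 0, 1, None, None, 23, 23, 23, 23, 34, 35, 36, 35, 35, 35]
-0.0 [-1, -1, 0, -1, None, None, 22, 24, 23, 23, None, 35, 36, 35, 35, 35]
0.005 [-1, 0, -1, 0, None, None, 23, 24, 23, 24, 34, 35, 35, 36, 35, 35]
```

View pics/w5.png

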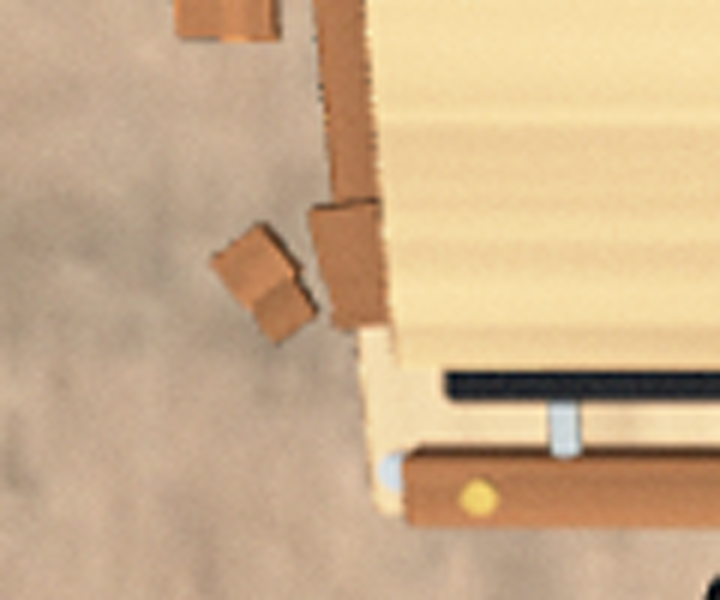

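The fourth chip lies flat on the end stop with its top at about 29 mm. Its underside is about 9 mm in the panel frame, well below the 18 mm limit, so all four are off. Returning the scraper.

Run:
```python
from h import *
from cell import r,optics
S=[.427,-.3677]; o=down(np.radians(106.2))
p=r.current_tool_pos(); r.move_linear([p[0]-.05,p[1],.36],vel=.25)
r.move_to(S+[.36],o); r.move_linear(S+[.09],vel=.2); r.move_linear(S+[.0585],vel=.04); r.sleep(.2)
print(r.current_contact_force())
r.set_gripper(.7); r.sleep(.3); r.move_linear(S+[.20],vel=.15)
p=r.current_tool_pos();q=r.current_ee_rot();im=optics.get_image("wrist");cv2.imwrite("pics/w6.png",im["pixels"][:,:,::-1])
c=cloud(im,cam(im,p,q))
near=np.hypot(c[...,0]-S[0],c[...,1]-S[1])<.06
for lo,hi in((.015,.03),(.07,.09)):
    P=c[near&(c[...,2]>lo)&(c[...,2]<hi)]; print(len(P),cv2.minAreaRect((P[:,:2]*1e3).astype(np.float32)) if len(P)>5 else None,np.median(P[:,2]))
print(r.current_t())
```

```text
[ 0.34956838 -0.37478807 -0.4146708 ]
1409 ((426.3798828125, -367.78070068359375), (89.14336395263672, 34.02342224121094), 16.1317195892334) 0.0228355515116771
2052 ((426.9847717285156, -367.6292419433594), (56.37418746948242, 21.773731231689453), 16.663034439086914) 0.08068460017885612
25.6833
```

View pics/w6.png

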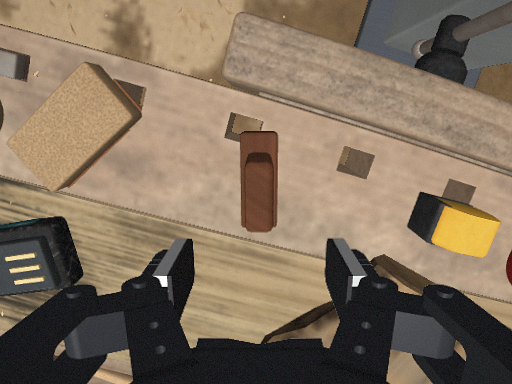

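The scraper stands upright, released, at its old pose. Now the lever: hover over it and re-measure the handle and pivot.

Run:
```python
from h import *
from cell import r,optics
th=np.radians(10.35)
p=r.current_tool_pos(); r.move_linear([p[0],p[1],.34],vel=.25)
r.move_to([.48,.20,.30],down(th)); r.move_linear([.48,.20,.22],vel=.2)
p=r.current_tool_pos();q=r.current_ee_rot();im=optics.get_image("wrist");cv2.imwrite("pics/w7.png",im["pixels"][:,:,::-1])
W=cam(im,p,q);c=cloud(im,W);pickle.dump((p,q,im),open("pics/w7.pkl","wb"))
near=np.hypot(c[...,0]-.4714,c[...,1]-.2577)<.03
m=near&(c[...,2]>.097)&(c[...,2]<.106); P=c[m]
print(m.sum(),cv2.minEnclosingCircle((P[:,:2]*1e3).astype(np.float32)),np.median(P,axis=0))
rel=(c[...,:2]-np.array([.5667,.1938]))
near=np.hypot(c[...,0]-.5536,c[...,1]-.2656)<.013
P=c[near&(c[...,2]>.043)];print(len(P),P.mean(0))
print(r.current_t(),r.current_q())
```

```text
518 ((474.6860656738281, 260.7726745605469), 9.358981132507324) [0.47455393 0.26085091 0.09970246]
224 [0.55368041 0.26551375 0.04568012]
29.35 [ 3.04999301e-01  3.34168906e-01  1.76198634e+00 -7.82049330e-06
  1.04345301e+00  1.24497005e-01]
```

View pics/w7.png

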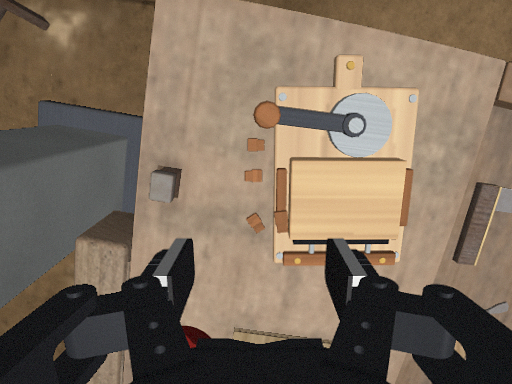

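The handle is at (0.4747, 0.2608) and the pivot at (0.5537, 0.2655), which matches the nominal rest pose to 1 mm. I'll grip it and drive the arc.

Run:
```python
from h import *
from cell import r,optics
th=np.radians(10.35); piv=np.array([.5537,.2655])
H=lambda a,rad=.0795:list(piv+rad*np.array([np.cos(th+np.pi/2+1.45-a),np.sin(th+np.pi/2+1.45-a)]))
print(H(0))
r.move_linear(H(0)+[.16],vel=.15); r.move_linear(H(0)+[.081],vel=.08)
r.set_gripper(0,60); print(r.current_opening(),r.current_contact_force())
for a in np.linspace(0,1.45,9)[1:]:
    r.move_linear(H(a)+[.081],vel=.06); print(round(a,2),np.round(r.current_contact_force(),2),round(r.current_opening(),3))
p=r.current_tool_pos();q=r.current_ee_rot();im=optics.get_image("wrist");cv2.imwrite("pics/w8.png",im["pixels"][:,:,::-1])
im=optics.get_image("top");cv2.imwrite("pics/t8.png",cv2.resize(im["pixels"][150:240,110:220,::-1],None,fx=6,fy=6,interpolation=cv2.INTER_CUBIC))
print(p,r.current_t())
```

```text
[np.float64(0.4743423203144114), np.float64(0.26074514196641735)]
0.21599521687004464 [ 0.60099645 -0.48407022  4.56922117]
0.18 [ 1.66 -1.97  7.36] 0.214
0.36 [ 0.21 -2.41  7.53] 0.218
0.54 [ 0.59 -2.53  8.64] 0.216
0.72 [-2.59 -2.19  8.82] 0.217
0.91 [-2.2  -1.23  8.04] 0.213
1.09 [-3.17 -1.21  8.97] 0.218
1.27 [-3.9   0.96  8.31] 0.219
1.45 [-4.29  2.06  8.11] 0.221
[0.53901193 0.34409786 0.08141178] 34.8833
```

View pics/w8.png

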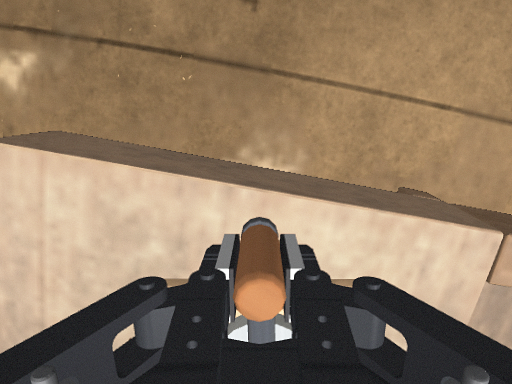

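View pics/t8.png

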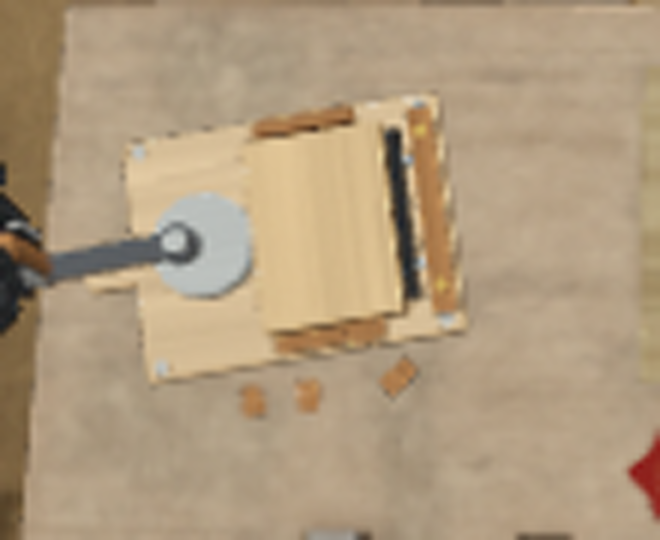

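The lever points along jig +y over the stud, with its bar from (175,240) to (45,265). The panel bears on the strip and the panel top is clear. One last check with the top camera's depth before handing in.

Run:
```python
from h import *
from cell import r,optics
r.sleep(.5)
im=optics.get_image("top");W=cam(im);c=cloud(im,W)
sub=np.hypot(c[...,0]-.566,c[...,1]-.19)<.08
m=sub&(c[...,2]>.033)&(c[...,2]<.042);print("panel",cv2.minAreaRect((c[m][:,:2]*1e3).astype(np.float32)),np.percentile(c[m][:,2],[50,99]), "above", (sub&(c[...,2]>.042)).sum())
th=np.radians(10.35);P=c[...,:2]-np.array([.5667,.1938]);A=np.array([[np.cos(th),-np.sin(th)],[np.sin(th),np.cos(th)]]);P=P@A
e=(abs(P[...,0]+.061)<.003)&(P[...,1]>-.04)&(P[...,1]<0); print("end stop z",np.round(c[e][:,2],3))
p0,q0,i0=pickle.load(open("pics/top0.pkl","rb"))
d=cv2.absdiff(im["pixels"],i0["pixels"]).max(2)
print("diff tin,tape,cork,scr",[d[v-12:v+12,u-12:u+12].mean() for u,v in((230,229),(272,235),(381,231),(331,232))])
print(r.current_contact_force(),r.current_opening(),r.current_tool_pos(),np.abs(r.current_qvel()).max(),r.current_t())
```

```text
panel ((556.1701049804688, 206.71192932128906), (121.12742614746094, 121.63215637207031), 9.059707641601562) [0.03669064 0.04130679] above 33
end stop z [0.034 0.039 0.04  0.029 0.028 0.036 0.017 0.014 0.03  0.026 0.025 0.022
 0.031 0.034 0.033 0.031 0.032 0.028 0.016 0.015 0.016 0.026 0.026 0.023
 0.027]
diff tin,tape,cork,scr [np.float64(2.7135416666666665), np.float64(2.7239583333333335), np.float64(2.7083333333333335), np.float64(2.7708333333333335)]
[-3.4415131   2.2266602   8.04994754] 0.21850281823206505 [0.53894386 0.34407082 0.08138679] 0.0014379962722194778 35.4333
```

Run:
```python
from h import *
from cell import r,optics
im=optics.get_image("top");W=cam(im);c=cloud(im,W)
th=np.radians(10.35);A=np.array([[np.cos(th),-np.sin(th)],[np.sin(th),np.cos(th)]]);P=(c[...,:2]-np.array([.5667,.1938]))@A
m=(abs(P[...,0])<.07)&(abs(P[...,1])<.055)&(c[...,2]>.033)&(c[...,2]<.05)
rc=P[m]*1e3;print(np.percentile(rc,[1,99],axis=0),cv2.minAreaRect(rc.astype(np.float32)),"z max",np.percentile(c[m][:,2],[50,95,100]))
for y in np.arange(-.045,.01,.007): print(round(y,3),[(lambda z: round(float(np.median(z))*1e3) if len(z) else None)(c[(abs(P[...,0]-x)<.002)&(abs(P[...,1]-y)<.0035)][:,2]) for x in np.arange(-.075,-.045,.004)])
cv2.imwrite("pics/t9.png",cv2.resize(im["pixels"][175:215,140:200,::-1],None,fx=12,fy=12,interpolation=cv2.INTER_CUBIC))
```

```text
[[-57.69476535 -44.98842888]
 [ 50.86005315  35.24020233]] ((-7.532115936279297, 3.001434326171875), (97.66790771484375, 120.46111297607422), 88.39530181884766) z max [0.03680146 0.04041835 0.04401634]
-0.045 [0, 6, 11, 13, 17, 34, 22, 29]
-0.038 [0, 1, 16, 14, 23, 35, 36, 38]
-0.031 [4, 4, 17, 16, 31, 37, 37, 38]
-0.024 [2, 12, 29, 31, 32, 36, 36, 35]
-0.017 [1, 9, 31, 30, 29, 35, 35, 34]
-0.01 [1, 7, 23, 25, 29, 36, 35, 35]
-0.003 [-1, 5, 22, 24, 22, 36, 36, 37]
0.004 [2, 1, 23, 26, 25, 37, 37, 38]
```

View pics/t9.png

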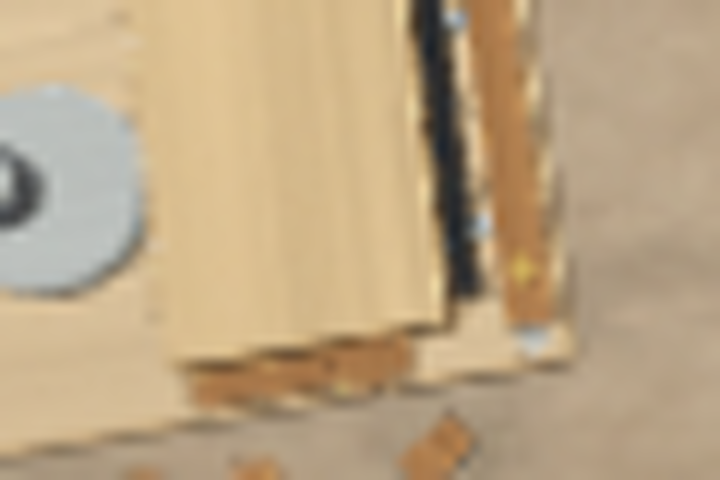

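The panel has moved about 5 mm toward the fence and its top is bare. The fourth chip is still flat on the end stop with its top at about 30 mm. Handing in.

```bash
python3 -c "
from cell import r
print(r.current_t()); r.hand_in(); print(r.current_t(), r.current_opening())"
```

```text
35.4833
the job is handed in; nothing more can be done
the job is handed in; nothing more can be done
```

I swept all four chips off the panel with the scraper, stood the scraper back where it came from, and turned the lever to its highest lift. I handed the job in at 35.5 s with the fingers still holding the handle. The simulator gives no verdict, so the checks below are my own measurements.

- **Chips:** The panel top is bare. Three chips lie on the bench; the fourth rests flat on the end stop, its top about 30 mm above the bench. That puts its underside about 9 mm up in the panel's frame, under the 18 mm limit.
- **Scraper:** It stands upright and released, within about 1 mm of its starting pose.
- **Lever:** The handle is at (0.539, 0.344), which gives 1.45 rad about the measured pivot, and the arm is at rest. The wrist feels about 4 N sideways, which fits the lever's spring.
- **Panel:** Its edge has moved roughly 5 mm onto the sprung strip. I could not read the strip's force directly.
- **Tin, tape measure and sanding block:** They look unchanged from the first top picture.
- **Check that disagreed:** Fitting a rectangle to the panel in the final top-camera depth gave the wrong size, probably because cam and lever points got mixed in. I used the panel's edges and the picture instead.

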